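Unstack the accessory cases onto their parking plates

TASK

Take the stack of accessory cases apart and put each case on the bench plate of its own lid's colour, lid up, in the middle of the plate and lined up with it (either way round). Never lift the long green case while another case is lying on it, never tip a case over, and leave the pile of sanding discs and the spanner where they are.

Things in the scene. Friction and masses are not known exactly. Their poses are not given: they have to be found in the camera images.
- long_case: Long green case: closed grey accessory box with a green lid, a loose rigid block 220 (x) x 60 (y) x 40 mm high, about 0.4 kg, flat top. Starts on the bench at the bottom of the stack, carrying the blue and the red case. Origin: centre of the underside; x along its length, z up.
- blue_case: Blue case: closed grey accessory box with a blue lid, a loose rigid block 75 (x) x 50 (y) x 35 mm high, about 0.16 kg, flat top. Starts lying on one half of the long green case (its centre about 52 mm along the long case from the middle), next to the red case. Origin: centre of the underside; x along its length, z up.
- red_case: Red case: closed grey accessory box with a red lid, a loose rigid block 75 (x) x 50 (y) x 35 mm high, about 0.16 kg, flat top. Starts lying on one half of the long green case (its centre about 52 mm along the long case from the middle), next to the blue case. Origin: centre of the underside; x along its length, z up.
- yellow_case: Yellow case: the smallest, a closed grey accessory box with a yellow lid, a loose rigid block 55 (x) x 36 (y) x 30 mm high, about 0.08 kg. Starts at the top of the stack, on either the blue or the red case. Origin: centre of the underside; x along its length, z up.
- green_plate: Green plate: flat green parking plate fixed to the bench, 250 (x) x 90 (y) x 4 mm high, no rim. Origin: centre of the underside, on the bench; x along its length, z up; the case for it rests 4 mm above the origin.
- blue_plate: Blue plate: flat blue parking plate fixed to the bench, 100 (x) x 76 (y) x 4 mm high, no rim. Origin: centre of the underside, on the bench; x along its length, z up; the case for it rests 4 mm above the origin.
- red_plate: Red plate: flat red parking plate fixed to the bench, 100 (x) x 76 (y) x 4 mm high, no rim. Origin: centre of the underside, on the bench; x along its length, z up; the case for it rests 4 mm above the origin.
- yellow_plate: Yellow plate: flat yellow parking plate fixed to the bench, 100 (x) x 76 (y) x 4 mm high, no rim. Origin: centre of the underside, on the bench; x along its length, z up; the case for it rests 4 mm above the origin.
- discs: Bystander: pile of teal sanding discs, one loose round body 76 mm across and 24 mm high, standing near the small plates. Origin: centre of the underside.
- spanner: Bystander: steel spanner 170 mm long lying flat on the bench beyond the stack, roughly across the robot's forward direction; loose. Origin: underside at about its middle; x along its length.
There are look-alikes about, which are no part of the job. What is meant by the yellow_plate is not black, turquoise or white, and is the larger of those in its own colour.

How it is judged:
At the end, for the whole second after the job is handed in: Each of the four cases rests on the plate of its lid's colour, at rest and lid up (tilt under 0.1 rad), its centre within 15 mm of the plate's centre and its length within 0.2 rad of the plate's (either way round); the discs and the spanner are within 30 mm of where they began (horizontal distance between long_case and green_plate below 0.015 m and z of long_case in the frame of green_plate between 0.001 and 0.008 m and angle between each of long_case, blue_case, red_case, yellow_case's own z axis and vertical below 0.1 rad and angle between the x axis of long_case and the x axis of green_plate, either way round below 0.2 rad and linear speed of each of long_case, blue_case, red_case, yellow_case below 0.02 m/s and angular speed of each of long_case, blue_case, red_case, yellow_case below 0.2 rad/s and horizontal distance between blue_case and blue_plate below 0.015 m and z of blue_case in the frame of blue_plate between 0.001 and 0.008 m and angle between the x axis of blue_case and the x axis of blue_plate, either way round below 0.2 rad and horizontal distance between red_case and red_plate below 0.015 m and z of red_case in the frame of red_plate between 0.001 and 0.008 m and angle between the x axis of red_case and the x axis of red_plate, either way round below 0.2 rad and horizontal distance between yellow_case and yellow_plate below 0.015 m and z of yellow_case in the frame of yellow_plate between 0.001 and 0.008 m and angle between the x axis of yellow_case and the x axis of yellow_plate, either way round below 0.2 rad and distance of each of discs, spanner from where it was at the start of the episode below 0.03 m); the robot touches nothing.
It fails at once if the long green case is lifted while the blue or red case lies on it (height (world z) of long_case above 0.02 m and ((z of blue_case in the frame of long_case between 0.03 and 0.05 m and horizontal distance between blue_case and long_case below 0.1 m) or (z of red_case in the frame of long_case between 0.03 and 0.05 m and horizontal distance between red_case and long_case below 0.1 m))).
It fails at once if a case is tipped over (more than 0.8 rad) (angle between any of long_case, blue_case, red_case, yellow_case's own z axis and vertical above 0.8 rad).
It fails at once if a bystander is moved more than 30 mm (distance of any of discs, spanner from where it was at the start of the episode above 0.03 m).
It also fails if it takes over 96 s, if anything falls off the work surface, if the arm or the gripper's body presses on something with over 40 N, if the wrist force passes 120 N, or if a joint passes its speed limit or range.

ROBOT

A 6-joint arm with a two-finger parallel gripper is mounted at the origin on the work surface. World frame = base frame: x ahead of the robot, y to its left, z up, the work surface at z = 0. Lengths are in m, angles in rad, forces in N, time in s.
With the tool pointing down it reaches from about 0.275 to 0.875 m from the base axis. Payload 12.5 kg.
Tool frame: the origin (TCP) lies at the very end of the fingers, on their centre line; the grasp point (between the pads) lies 19 mm behind it; z points along the fingers, x is the direction in which the jaws open and shut, and the axes are right-handed (so a half turn about z gives the same grasp; the last joint's range is limited). The gripper opens to 85 mm and grips with 20 to 120 N. Pads are 22 mm wide; open, the fingers measure 114 mm over their backs; the gripper's body (76 mm by 85 mm) begins 54 mm behind the grasp point. The pads swing forward as they close: fully open they stand 13 mm farther back than shut.
Start: joints at [-1.405, 0.351, 1.652, -0, 1.139, -0.085], TCP at [0.137, -0.533, 0.231] pointing down, gripper open.
Joint ranges: [-2.75, 2.75], [-0.79, 2.1], [0.01, 2.65], [-1.57, 4.71], [0.07, 3.14], [-2.87, 2.87]. Speed limits (rad/s): [2.22, 2.22, 2.79, 3.14, 3.14, 3.14].

INTERFACE

Orientations are given as a rotation vector (axis times angle).
In Python, from workcell import ctrl, grab_frame, camera_params gives the robot as it stands.
- The arm moves only by the shell command python3 -m creep 'ROWS' [FORCE]. ROWS is JSON, one flat list of numbers, 7 for each row, row after row: the shift along the tool's x, y, z in cm, then the turn, a rotation vector about the tool's x, y, z in degrees, then the opening in per cent of the stroke, from 0 (shut) to 100 (fully open). In form: [x, y, z, wx, wy, wz, hand, x, y, z, wx, wy, wz, hand, ...]. A call has 1 to 12 rows; each row shifts and turns the pose as measured when the row begins, along the tool's axes as they then stand; what a row does not reach is not made up. A row lasts 1/12 s, in which the tool goes at most 41.7 mm and 7.16 degrees, less where a joint would pass 70% of its speed; a pose out of reach is approached as far as the arm can. A call is refused whole if a number of a shift passes 4.17 or a number of a turn 7.16, either way. A call with a gripper value outside its range is refused whole. The fingers move at their own pace and stop on an object; FORCE is the grip in N (left out, the last holds). Time passes only in rows, so rows that do not move let the fingers close. It gives the time, the measured TCP pose, the force and the opening at its end, in the units of the state.
- ctrl.observe(): the state, without advancing time (a new reading comes with each control period).
- grab_frame(name): name is "scene" or "top"; returns the picture (384x512x3 uint8, blue, green, red); there is no depth.
- camera_params(name): a dict with "fx", "fy", "cx", "cy" (pixels), "D" ([k1, k2, p1, p2, k3] as OpenCV has them; the pictures are not rectified), "camera_from_world" (4x4, takes a point from world to camera coordinates). Camera axes: x right, y down, z forward; pixel columns grow to the right and rows downward; lengths in m; the calibration is good to about 2 mm. A picture is of the moment at which its call begins. camera_params takes no time and is no camera call.
- ctrl.sign_off(): hands the job in, once; it reports no verdict.
The state is a dict: "t": time; "joints": joint angles; "qd": joint speeds; "tau": joint torques, N m; "tcp_pos": TCP position; "ee_rot": TCP orientation; "force": force on the tool from outside, world axes, zero at the start; "torque": the same for the moment, N m; "finger_gap": opening from 0.0 (shut) to 1.0 (fully open).
Only numpy, scipy, OpenCV 4.12 (cv2) and the standard library are available. Lean on these libraries where they do the work, as an engineer would, in place of code of your own. Each camera call takes 0.05 s, during which the arm holds its last target.

## Working session

There is one attempt and no reset: what is moved stays moved. The work goes in short steps, Python scripts to look and compute and a shell command to move; the robot and the scene stay as the last step left them, time stands still between calls to the robot, and variables do not carry over. Pictures are saved under pics/ and viewed, and the job is handed in when it is done.

```bash
ls; mkdir -p pics
python3 - <<'E'
from workcell import ctrl, grab_frame, camera_params
import cv2
for n in("scene","top"):
    f=grab_frame(n); cv2.imwrite(f"pics/{n}0.png",f); p=camera_params(n); print(n,p)
print(ctrl.observe())
E
```

```text
pics
scene {'fx': 434.1442904226503, 'fy': 434.1442904226503, 'cx': 251.60672180385558, 'cy': 196.3011989802966, 'D': array([-0.00500903,  0.        ,  0.        ,  0.        ,  0.        ]), 'camera_from_world': array([[ 0.26470549,  0.96422789, -0.01398482, -0.01993499],
       [ 0.80949932, -0.2300629 , -0.54016842, -0.44511309],
       [-0.52406284,  0.13166484, -0.84144073,  1.64819885],
       [ 0.        ,  0.        ,  0.        ,  1.        ]])}
top {'fx': 405.064460454186, 'fy': 405.064460454186, 'cx': 247.97427844183852, 'cy': 194.01735356891845, 'D': array([-0.11889663,  0.        ,  0.        ,  0.        ,  0.        ]), 'camera_from_world': array([[ 0.00229202, -0.99976907,  0.02136727, -0.13509286],
       [-0.98572315, -0.00585618, -0.16827234,  0.57652289],
       [ 0.16835861, -0.02067653, -0.98550893,  1.28697933],
       [ 0.        ,  0.        ,  0.        ,  1.        ]])}
{'t': 0.1, 'joints': array([-1.40462011e+00,  3.51227249e-01,  1.65235141e+00, -3.54518628e-06,
        1.13909875e+00, -8.46002404e-02]), 'qd': array([ 0.00034216, -0.00164169,  0.00038928, -0.00094688,  0.00101042,
        0.00054424]), 'tau': array([ 9.53489289e-04, -5.06832933e+01, -2.91877377e+01, -1.30951685e-04,
        2.54877086e-03,  2.60922940e-05]), 'tcp_pos': array([ 0.13646075, -0.5324979 ,  0.23079097]), 'ee_rot': array([-2.48123702e+00,  1.92573678e+00,  1.25612545e-03]), 'force': array([ 0.48659002,  0.17051024, -0.16527535]), 'torque': array([0.04009252, 0.03124095, 0.00972749]), 'finger_gap': 0.9981801626454785}
```

View pics/scene0.png

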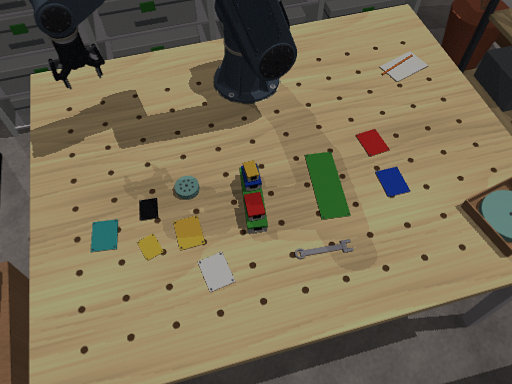

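View pics/top0.png

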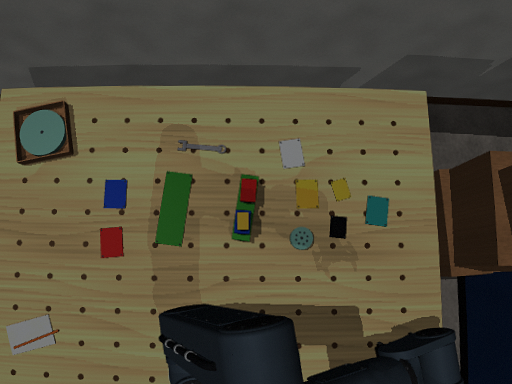

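The scene view shows the stack at about (254,195), with yellow on blue and red beside it. The spanner is at (324,249) and the discs at (187,187).

**Candidates for the yellow plate:**
- Large yellow at scene (189,232) / top (307,194)
- Small yellow at scene (151,247) / top (341,189)
- White (216,271), teal (105,235) and black (149,208), all ruled out by colour

I choose the larger yellow one and will check it in a close crop.

```bash
cat > h.py <<'E'
from workcell import ctrl, grab_frame, camera_params
import cv2, numpy as np
def cast(n,px,z):
    p=camera_params(n);K=np.array([[p['fx'],0,p['cx']],[0,p['fy'],p['cy']],[0,0,1]])
    u=cv2.undistortPoints(np.float64(px).reshape(-1,1,2),K,p['D'].reshape(1,-1)).reshape(-1,2)
    T=p['camera_from_world'];R=T[:3,:3];c=-R.T@T[:3,3]
    d=np.c_[u,np.ones(len(u))]@R
    return (c+d*((z-c[2])/d[:,2])[:,None])[:,:2]
H={'red':[(0,6),(174,180)],'yellow':[(20,34)],'green':[(45,75)],'blue':[(105,130)]}
def blobs(f,col,amin=60):
    h=cv2.cvtColor(f,cv2.COLOR_BGR2HSV);m=0
    for a,b in H[col]: m=m|cv2.inRange(h,(a,150,50),(b,255,255))
    cs,_=cv2.findContours(m,cv2.RETR_EXTERNAL,cv2.CHAIN_APPROX_NONE)
    return [c.reshape(-1,2) for c in cs if cv2.contourArea(c)>amin]
def rect(w):
    (x,y),(a,b),t=cv2.minAreaRect(np.float32(w*1000))
    if a<b:a,b,t=b,a,t+90
    t=(t+90)%180-90
    return np.round([x,y,a,b,t],1)
def report(f,n,cols=H):
    for col in cols:
        for c in blobs(f,col):
            print(n,col,'px',c.mean(0).round(),*[(z,rect(cast(n,c,z)).tolist()) for z in (.004,.04,.075,.105)])
E
python3 - <<'E'
from h import *
for n in("scene","top"):
    report(cv2.imread(f"pics/{n}0.png"),n)
s=cv2.imread("pics/scene0.png");t=cv2.imread("pics/top0.png")
a=cv2.resize(s[140:280,80:280],None,fx=2,fy=2,interpolation=2);b=cv2.resize(t[160:260,220:420],None,fx=2,fy=2,interpolation=2)
cv2.imwrite("pics/crop0.png",np.vstack([a,b]))
c=cv2.resize(s[145:245,220:290],None,fx=6,fy=6,interpolation=2);cv2.imwrite("pics/crop1.png",c)
E
```

```text
scene red px [254. 204.] (0.004, [547.4, -122.1, 82.4, 52.0, -4.1]) (0.04, [568.9, -127.7, 79.8, 50.3, -4.1]) (0.075, [589.8, -133.2, 77.2, 48.7, -4.1]) (0.105, [607.7, -137.9, 75.1, 47.4, -4.1])
scene red px [372. 142.] (0.004, [417.6, 328.9, 100.0, 76.8, 5.4]) (0.04, [443.2, 309.1, 96.9, 74.4, 5.4]) (0.075, [468.1, 289.8, 93.8, 72.0, 5.4]) (0.105, [489.4, 273.3, 91.2, 70.0, 5.4])
scene yellow px [150. 246.] (0.004, [604.9, -453.7, 70.9, 54.2, 17.9]) (0.04, [624.6, -448.9, 68.7, 52.5, 17.9]) (0.075, [643.7, -444.2, 66.5, 50.8, 17.9]) (0.105, [660.1, -440.2, 64.7, 49.4, 17.9])
scene yellow px [189. 232.] (0.004, [588.1, -335.1, 100.3, 77.0, 1.8]) (0.04, [608.3, -334.0, 97.2, 74.6, 1.8]) (0.075, [628.0, -333.0, 94.1, 72.2, 1.8]) (0.105, [644.8, -332.0, 91.5, 70.2, 1.8])
scene yellow px [250. 169.] (0.004, [415.1, -96.7, 66.4, 39.1, 0.2]) (0.04, [440.7, -103.1, 64.3, 37.9, 0.2]) (0.075, [465.7, -109.4, 62.3, 36.7, 0.2]) (0.105, [487.1, -114.7, 60.5, 35.6, 0.2])
scene green px [254. 219.] (0.004, [590.4, -128.5, 72.5, 60.5, -8.8]) (0.04, [610.5, -134.0, 70.2, 58.6, -8.8]) (0.075, [630.1
[... 1696 characters left out ...]
 [440.5, -108.6, 62.1, 32.1, 71.9]) (0.075, [438.2, -108.5, 60.5, 31.2, 71.9]) (0.105, [436.2, -108.4, 59.1, 30.5, 71.9])
top green px [243. 200.] (0.004, [572.9, -128.9, 92.7, 59.9, -8.6]) (0.04, [567.0, -128.3, 90.3, 58.3, -8.6]) (0.075, [561.4, -127.7, 87.9, 56.8, -8.6]) (0.105, [556.5, -127.2, 85.9, 55.5, -8.6])
top green px [173. 210.] (0.004, [535.3, 119.4, 247.4, 89.2, -7.2]) (0.04, [530.5, 113.5, 240.9, 86.8, -7.2]) (0.075, [525.8, 107.8, 234.5, 84.6, -7.2]) (0.105, [521.8, 102.8, 229.1, 82.6, -7.2])
top blue px [115. 194.] (0.004, [584.3, 324.0, 94.4, 75.0, 0.2]) (0.04, [578.1, 312.7, 91.9, 73.0, 0.2]) (0.075, [572.2, 301.7, 89.5, 71.1, 0.2]) (0.105, [567.1, 292.2, 87.4, 69.4, 0.2])
```

View pics/crop0.png

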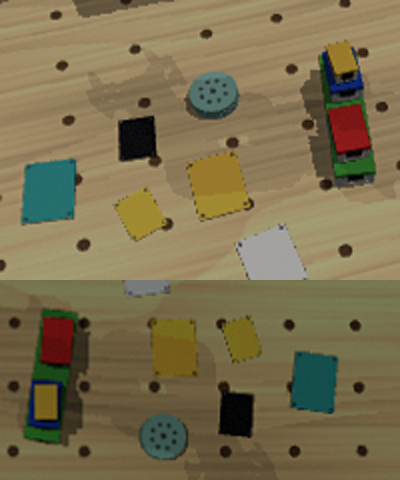

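View pics/crop1.png

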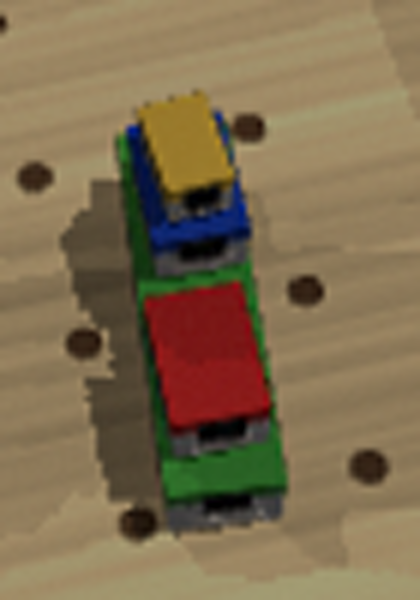

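The crop confirms it: the large yellow plate at scene (189,232) measures 100x76 mm. The small one is about 71x54 mm, so it is a look-alike. Next I'll write a move planner that gives tool-axis numbers only.

```bash
cat > plan.py <<'E'
import sys,numpy as np
from workcell import ctrl
from scipy.spatial.transform import Rotation as Ro
# args: x y z(mm) caseyaw(deg): jaw axis = caseyaw-90
x,y,z,yaw=map(float,sys.argv[1:5])
s=ctrl.observe();R=Ro.from_rotvec(s['ee_rot']).as_matrix()
a=np.degrees(np.arctan2(R[1,0],R[0,0])); turn=(a-(yaw-90)+90)%180-90
b=np.radians(a-turn); Rt=np.array([[np.cos(b),np.sin(b),0],[np.sin(b),-np.cos(b),0],[0,0,-1]])
d=np.array([x,y,z])/10-s['tcp_pos']*100
print('t %.2f tcp %s yaw %.1f gap %.2f F %s'%(s['t'],(s['tcp_pos']*1000).round(1),a+90,s['finger_gap'],s['force'].round(1)))
print('tilt deg',np.degrees(R[:2,2]).round(2),'j',s['joints'].round(2))
print('turn wz deg %.1f ; shift after turn, tool cm %s'%(turn,(d@Rt).round(2)),'before turn',(d@R).round(2))
E
python3 plan.py 484 -114.6 160 0.3
```

```text
t 0.10 tcp [ 136.5 -532.5  230.8] yaw 14.4 gap 1.00 F [ 0.5  0.2 -0.2]
tilt deg [-0.01  0.06] j [-1.4   0.35  1.65 -0.    1.14 -0.08]
turn wz deg 14.1 ; shift after turn, tool cm [-41.61 -34.97   7.08] before turn [-31.85 -44.04   7.12]
```

```bash
python3 -m creep '[0,0,0,0,0,7,100, 0,0,0,0,0,7,100, -2.6,-2.2,0,0,0,0,100, -2.6,-2.2,0,0,0,0,100, -2.6,-2.2,0,0,0,0,100, -2.6,-2.2,0,0,0,0,100, -2.6,-2.2,0,0,0,0,100, -2.6,-2.2,0,0,0,0,100, -2.6,-2.2,0,0,0,0,100, -2.6,-2.2,0,0,0,0,100, -2.6,-2.2,0,0,0,0,100, -2.6,-2.2,0,0,0,0,100]' 40; python3 plan.py 484 -114.6 160 0.3
```

```text
t: 1.1
tcp_pos: [0.3619, -0.2647, 0.228]
ee_rot: [-2.203, 2.237, 0.009]
force: [0.4, 0.0, 0.4]
finger_gap: 0.999
t 1.10 tcp [ 361.9 -264.7  228. ] yaw -0.9 gap 1.00 F [0.4 0.  0.4]
tilt deg [-0.16  0.3 ] j [-0.74  0.17  1.9   0.    1.08  0.85]
turn wz deg -1.2 ; shift after turn, tool cm [-14.94 -12.28   6.8 ] before turn [-15.15 -12.     6.84]
```

```bash
python3 -m creep '[-2.5,-2,1,0,0,-1,100, -2.5,-2,1,0,0,0,100, -2.5,-2,1,0,0,0,100, -2.5,-2,1,0,0,0,100, -2.5,-2,1,0,0,0,100, -2,-1.6,1,0,0,0,100, 0,0,0,0,0,0,100]' 40; python3 plan.py 484 -114.6 160 0.3
```

```text
t: 1.68
tcp_pos: [0.4846, -0.1068, 0.1656]
ee_rot: [-2.228, 2.212, 0.007]
force: [-0.3, -0.2, -1.3]
finger_gap: 1.005
t 1.68 tcp [ 484.6 -106.8  165.6] yaw 0.4 gap 1.01 F [-0.3 -0.2 -1.3]
tilt deg [-0.09  0.26] j [-0.31  0.34  1.85  0.    0.95  1.25]
turn wz deg 0.1 ; shift after turn, tool cm [0.78 0.07 0.56] before turn [0.78 0.07 0.56]
```

```bash
python3 -m creep '[0.78,0.07,0.5,0,0,0,100, 0,0,1.5,0,0,0,100, 0,0,1.5,0,0,0,100,0,0,1.5,0,0,0,100,0,0,0,0,0,0,100]' 40; python3 plan.py 484 -114.6 79 0.3
python3 - <<'E'
from h import *
f=grab_frame("scene");cv2.imwrite("pics/s1.png",cv2.resize(f[120:260,180:330],None,fx=4,fy=4,interpolation=2))
E
```

```text
t: 2.1
tcp_pos: [0.4827, -0.1174, 0.1131]
ee_rot: [-2.231, 2.21, 0.007]
force: [-0.2, -0.1, -0.7]
finger_gap: 0.994
t 2.10 tcp [ 482.7 -117.4  113.1] yaw 0.5 gap 0.99 F [-0.2 -0.1 -0.7]
tilt deg [-0.11  0.22] j [-0.33  0.42  1.89  0.    0.83  1.22]
turn wz deg 0.2 ; shift after turn, tool cm [-0.28 -0.13  3.41] before turn [-0.27 -0.14  3.41]
```

View pics/s1.png

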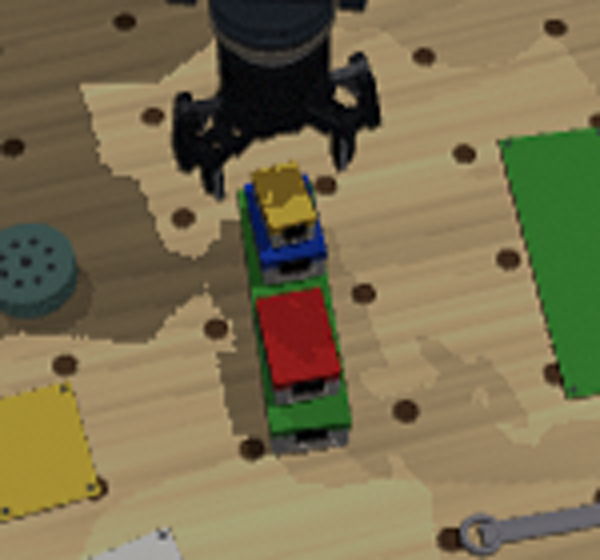

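The fingers, at crop (215,190) and (345,160), straddle the yellow lid at (285,195) and are still above it. I'll descend and grip.

```bash
python3 -m creep '[-0.25,-0.13,0.8,0,0,0,100, 0,0,0.8,0,0,0,100, 0,0,0.8,0,0,0,100,0,0,0.7,0,0,0,100,0,0,0,0,0,0,100]' 40; python3 plan.py 484 -114.6 79 0.3
```

```text
t: 2.57
tcp_pos: [0.4853, -0.1174, 0.0831]
ee_rot: [-2.227, 2.211, -0.001]
force: [0.1, -0.2, -0.8]
finger_gap: 1.002
t 2.57 tcp [ 485.3 -117.4   83.1] yaw 0.4 gap 1.00 F [ 0.1 -0.2 -0.8]
tilt deg [0.17 0.11] j [-0.33  0.47  1.9   0.    0.76  1.23]
turn wz deg 0.1 ; shift after turn, tool cm [-0.28  0.13  0.41] before turn [-0.28  0.13  0.41]
```

```bash
python3 -m creep '[-0.28,0.13,0.3,0,0,0,100,0,0,0,0,0,0,100]' 40; python3 plan.py 484 -114.6 79 0.3
```

```text
t: 2.73
tcp_pos: [0.4838, -0.1144, 0.0795]
ee_rot: [-2.227, 2.212, -0.0]
force: [1.0, -0.7, -0.2]
finger_gap: 0.999
t 2.73 tcp [ 483.8 -114.4   79.5] yaw 0.4 gap 1.00 F [ 1.  -0.7 -0.2]
tilt deg [0.14 0.12] j [-0.33  0.48  1.91  0.    0.75  1.23]
turn wz deg 0.1 ; shift after turn, tool cm [ 0.02 -0.02  0.05] before turn [ 0.02 -0.02  0.05]
```

```bash
python3 -m creep '[0,0,0,0,0,0,30,0,0,0,0,0,0,30,0,0,0,0,0,0,30,0,0,0,0,0,0,30,0,0,0,0,0,0,30,0,0,0,0,0,0,30,0,0,0,0,0,0,30,0,0,0,0,0,0,30]' 40;  python3 plan.py 484 -114.6 130 0.3
```

```text
t: 3.4
tcp_pos: [0.4845, -0.1143, 0.0807]
ee_rot: [-2.227, 2.21, -0.003]
force: [0.5, -1.2, -1.3]
finger_gap: 0.418
t 3.40 tcp [ 484.5 -114.3   80.7] yaw 0.4 gap 0.42 F [ 0.5 -1.2 -1.3]
tilt deg [0.25 0.08] j [-0.33  0.48  1.91  0.    0.75  1.23]
turn wz deg 0.1 ; shift after turn, tool cm [ 0.03  0.05 -4.93] before turn [ 0.02  0.03 -4.93]
```

```bash
python3 -m creep '[0,0,0,0,0,0,10,0,0,-1.5,0,0,0,10,0,0,-2,0,0,0,10,0,0,-2,0,0,0,10,0,0,-2,0,0,0,10,0,0,0,0,0,0,10]' 40;  python3 plan.py 588.5 -335.1 100 1.75
python3 - <<'E'
from h import *
f=grab_frame("scene");cv2.imwrite("pics/s2.png",cv2.resize(f[120:260,180:330],None,fx=4,fy=4,interpolation=2))
E
```

```text
t: 3.9
tcp_pos: [0.4829, -0.1141, 0.1571]
ee_rot: [-2.228, 2.212, 0.003]
force: [-0.1, 0.1, -0.2]
finger_gap: 0.412
t 3.90 tcp [ 482.9 -114.1  157.1] yaw 0.4 gap 0.41 F [-0.1  0.1 -0.2]
tilt deg [-0.01  0.17] j [-0.33  0.35  1.86  0.    0.93  1.23]
turn wz deg -1.3 ; shift after turn, tool cm [22.42 -9.88  5.71] before turn [ 22.2  -10.4    5.64]
```

View pics/s2.png

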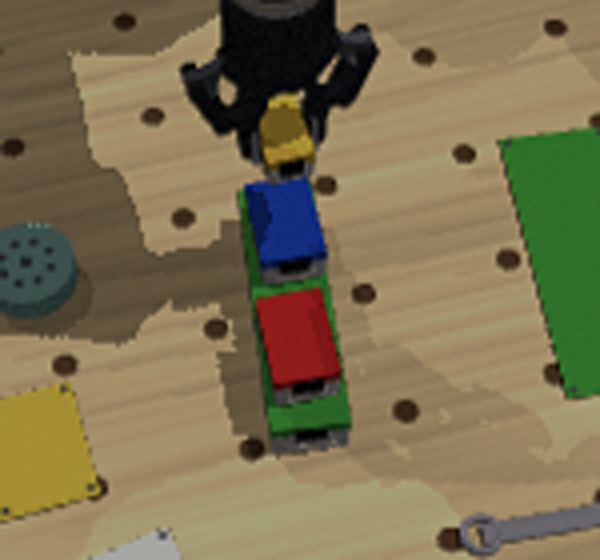

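The yellow case hangs level at crop (288,135), and blue and red have not moved. Moving to the yellow plate.

```bash
python3 -m creep '[2.2,-1,0,0,0,-1.3,10,2.2,-1,0,0,0,0,10,2.2,-1,0,0,0,0,10,2.2,-1,0,0,0,0,10,2.2,-1,0,0,0,0,10,2.2,-1,0,0,0,0,10,2.2,-1,0,0,0,0,10,2.2,-1,0.5,0,0,0,10,2.2,-1,1,0,0,0,10,1.8,-0.7,1,0,0,0,10,0,0,0,0,0,0,10]' 40;  python3 plan.py 588.5 -335.1 40 1.75
```

```text
t: 4.87
tcp_pos: [0.584, -0.3336, 0.1116]
ee_rot: [2.256, -2.182, -0.03]
force: [0.6, -0.4, -0.7]
finger_gap: 0.409
t 4.87 tcp [ 584.  -333.6  111.6] yaw 1.9 gap 0.41 F [ 0.6 -0.4 -0.7]
tilt deg [-0.9   0.65] j [-0.59  0.71  1.38  0.    1.07  0.95]
turn wz deg 0.2 ; shift after turn, tool cm [ 0.17 -0.45  7.16] before turn [ 0.25 -0.56  7.15]
```

```bash
python3 -m creep '[0.2,-0.5,1.5,0.9,0.6,0,10,0,0,1.8,0,0,0,10,0,0,1.8,0,0,0,10,0,0,1.5,0,0,0,10,0,0,0,0,0,0,10]' 40;  python3 plan.py 588.5 -335.1 10 1.75
```

```text
t: 5.28
tcp_pos: [0.586, -0.3335, 0.0357]
ee_rot: [-2.256, 2.186, 0.012]
force: [0.0, 0.8, -2.0]
finger_gap: 0.411
t 5.28 tcp [ 586.  -333.5   35.7] yaw 1.8 gap 0.41 F [ 0.   0.8 -2. ]
tilt deg [-0.31  0.32] j [-0.59  0.8   1.42  0.    0.93  0.95]
turn wz deg 0.1 ; shift after turn, tool cm [ 0.16 -0.25  2.57] before turn [ 0.18 -0.26  2.57]
```

```bash
python3 -m creep '[0.17,-0.27,0.8,0.3,0.3,0,10,0,0,0.8,0,0,0,10,0,0,0.6,0,0,0,10,0,0,0,0,0,0,10]' 40;  python3 plan.py 588.5 -335.1 9 1.75
```

```text
t: 5.62
tcp_pos: [0.5885, -0.3341, 0.0113]
ee_rot: [-2.257, 2.185, 0.002]
force: [0.2, 0.2, -1.8]
finger_gap: 0.415
t 5.62 tcp [ 588.5 -334.1   11.3] yaw 1.8 gap 0.42 F [ 0.2  0.2 -1.8]
tilt deg [-0.04  0.05] j [-0.59  0.84  1.42  0.    0.89  0.95]
turn wz deg 0.1 ; shift after turn, tool cm [0.1  0.   0.23] before turn [0.11 0.   0.23]
```

```bash
python3 -m creep '[0.1,0,0.2,0,0,0,10,0,0,0,0,0,0,10]' 40; python3 plan.py 588.5 -335.1 9 1.75;  python3 -m creep '[0,0,0,0,0,0,60,0,0,0,0,0,0,100,0,0,0,0,0,0,100,0,0,0,0,0,0,100,0,0,0,0,0,0,100,0,0,-1,0,0,0,100,0,0,-2,0,0,0,100,0,0,-3,0,0,0,100,0,0,-3,0,0,0,100,0,0,-3,0,0,0,100,0,0,0,0,0,0,100]' 40
python3 plan.py 486.5 -114.5 100 -4
python3 - <<'E'
from h import *
for n in("scene","top"):
    f=grab_frame(n);cv2.imwrite(f"pics/{n}3.png",f);report(f,n)
E
```

```text
t: 5.78
tcp_pos: [0.5891, -0.3353, 0.01]
ee_rot: [-2.257, 2.185, -0.0]
force: [0.5, -0.3, -0.8]
finger_gap: 0.408
t 5.78 tcp [ 589.1 -335.3   10. ] yaw 1.9 gap 0.41 F [ 0.5 -0.3 -0.8]
tilt deg [0.03 0.01] j [-0.59  0.84  1.42  0.    0.88  0.95]
turn wz deg 0.1 ; shift after turn, tool cm [-0.02  0.06  0.1 ] before turn [-0.02  0.06  0.1 ]
t: 6.7
tcp_pos: [0.5889, -0.3355, 0.1389]
ee_rot: [-2.257, 2.185, -0.001]
force: [1.2, 0.7, 1.8]
finger_gap: 1.001
t 6.70 tcp [ 588.9 -335.5  138.9] yaw 1.8 gap 1.00 F [1.2 0.7 1.8]
tilt deg [ 0.06 -0.02] j [-0.59  0.67  1.37  0.    1.1   0.95]
turn wz deg 5.8 ; shift after turn, tool cm [-21.33  11.76   3.89] before turn [-22.42   9.53   3.88]
scene red px [254. 204.] (0.004, [547.4, -122.3, 82.4, 52.3, -4.1]) (0.04, [568.9, -127.9, 79.8, 50.6, -4.1]) (0.075, [589.8, -133.3, 77.2, 49.0, -4.1]) (0.105, [607.7, -138.0, 75.1, 47.7, -4.1])
scene red px [372. 142.] (0.004, [418.1, 329.0, 100.9, 76.8, 5.3]) (0.04, [443.6, 309.1, 97.8, 74.4, 5.3]) (0.075, [468.5, 289.9, 94.7, 72.0, 5.3]) (0.105, [489.8, 273.3, 92.0, 70.0, 5.3])
scene yellow px [150. 247.]
[... 2203 characters left out ...]
536.0, -125.5, 113.9, 53.7, 41.5]) (0.075, [531.2, -124.9, 110.9, 52.2, 41.5]) (0.105, [527.0, -124.5, 108.4, 51.0, 41.5])
top green px [172. 203.] (0.004, [535.3, 119.2, 247.5, 89.5, -7.2]) (0.04, [530.5, 113.3, 240.9, 87.2, -7.2]) (0.075, [525.8, 107.5, 234.6, 84.9, -7.2]) (0.105, [521.7, 102.6, 229.2, 82.9, -7.2])
top blue px [242. 222.] (0.004, [490.7, -114.7, 80.0, 52.2, -4.3]) (0.04, [487.1, -114.5, 77.8, 50.8, -4.3]) (0.075, [483.5, -114.2, 75.8, 49.5, -4.3]) (0.105, [480.5, -114.0, 74.0, 48.3, -4.3])
top blue px [115. 194.] (0.004, [584.3, 323.9, 94.4, 74.8, 0.2]) (0.04, [578.1, 312.6, 91.9, 72.8, 0.2]) (0.075, [572.2, 301.6, 89.5, 70.9, 0.2]) (0.105, [567.1, 292.2, 87.4, 69.2, 0.2])
```

View pics/scene3.png

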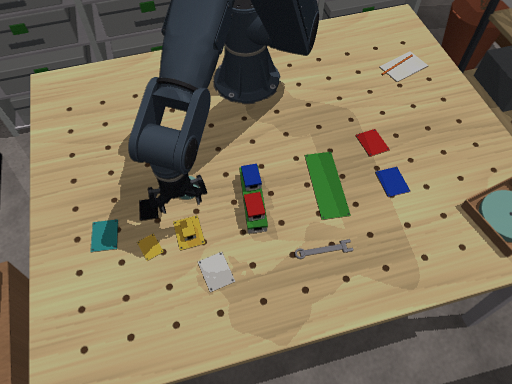

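The yellow case sits in the middle of its plate at (189,230). The stack is unchanged, with blue at (251,175) and red at (254,204). Blue case is next, at (485,-114.4) mm and -4.3°.

```bash
python3 -m creep '[0,0,0,0,0,6,100,-2.2,1.2,0,0,0,0,100,-2.2,1.2,0,0,0,0,100,-2.2,1.2,0,0,0,0,100,-2.2,1.2,0,0,0,0,100,-2.2,1.2,0,0,0,0,100,-2.2,1.2,0,0,0,0,100,-2.2,1.2,0,0,0,0,100,-2.2,1.2,0,0,0,0,100,-2.2,1.2,0,0,0,0,100,-1.5,1,0,0,0,0,100,0,0,0,0,0,0,100]' 40;  python3 plan.py 485 -114.4 44 -4.3
```

```text
t: 7.8
tcp_pos: [0.4716, -0.1006, 0.1224]
ee_rot: [2.122, -2.301, -0.044]
force: [0.2, 0.0, -0.6]
finger_gap: 1.001
t 7.80 tcp [ 471.6 -100.6  122.4] yaw -4.6 gap 1.00 F [ 0.2  0.  -0.6]
tilt deg [-1.54  0.75] j [-0.31  0.39  1.9   0.01  0.87  1.34]
turn wz deg -0.3 ; shift after turn, tool cm [ 1.28 -1.44  7.84] before turn [ 1.35 -1.67  7.79]
```

```bash
python3 -m creep '[0,0,0,1.5,0.8,0,100,1.2,-1.4,0,0,0,0,100,0,0,0,0,0,0,100]' 40;  python3 plan.py 485 -114.4 44 -4.3
```

```text
t: 8.05
tcp_pos: [0.4833, -0.1128, 0.1203]
ee_rot: [2.129, -2.302, -0.003]
force: [0.2, -0.1, 0.6]
finger_gap: 1.0
t 8.05 tcp [ 483.3 -112.8  120.3] yaw -4.5 gap 1.00 F [ 0.2 -0.1  0.6]
tilt deg [-0.31 -0.13] j [-0.32  0.41  1.88 -0.01  0.85  1.33]
turn wz deg -0.2 ; shift after turn, tool cm [ 0.14 -0.19  7.63] before turn [ 0.12 -0.22  7.63]
```

Run:
```python
from h import *
f=grab_frame("scene");cv2.imwrite("pics/s4.png",cv2.resize(f[120:260,180:330],None,fx=4,fy=4,interpolation=2))
```

```text
(no output)
```

View pics/s4.png

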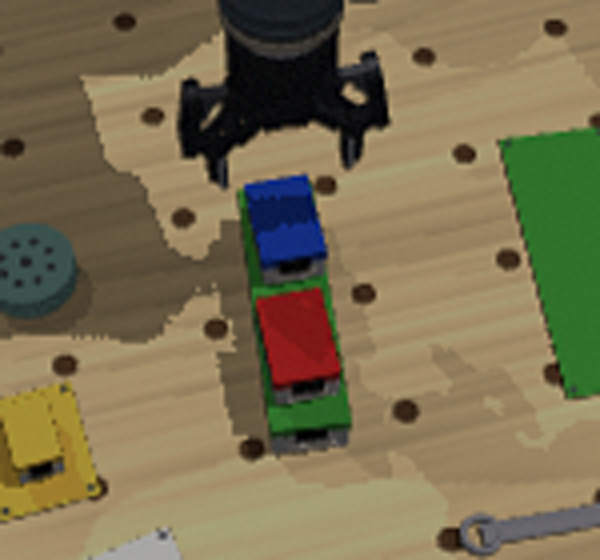

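The fingers, at crop (215,175) and (350,155), straddle the blue lid at (285,220), and the yellow case on its plate is visible at (30,440). Descending.

```bash
python3 -m creep '[0.14,-0.19,1.5,0.2,-0.1,0,100,0,0,1.8,0,0,0,100,0,0,1.7,0,0,0,100,0,0,1.3,0,0,0,100,0,0,0.5,0,0,0,100,0,0,0,0,0,0,100]' 40;  python3 plan.py 485 -114.4 45 -4.3
```

```text
t: 8.6
tcp_pos: [0.4808, -0.1138, 0.0465]
ee_rot: [2.126, -2.306, -0.012]
force: [-0.2, -0.1, 0.3]
finger_gap: 1.0
t 8.60 tcp [ 480.8 -113.8   46.5] yaw -4.6 gap 1.00 F [-0.2 -0.1  0.3]
tilt deg [-0.52  0.12] j [-0.33  0.54  1.92 -0.    0.69  1.33]
turn wz deg -0.3 ; shift after turn, tool cm [ 0.03 -0.43  0.15] before turn [ 0.03 -0.43  0.15]
```

```bash
python3 -m creep '[0,-0.43,0.1,0.5,0,0,100,0,0,0,0,0,0,100]' 40;  python3 plan.py 485 -114.4 45 -4.3; python3 -m creep '[0,0,0,0,0,0,30,0,0,0,0,0,0,30,0,0,0,0,0,0,30,0,0,0,0,0,0,30,0,0,0,0,0,0,30,0,0,0,0,0,0,30,0,0,0,0,0,0,30]' 40;  python3 plan.py 485 -114.4 45 -4.3
```

```text
t: 8.77
tcp_pos: [0.4851, -0.1142, 0.0456]
ee_rot: [-2.129, 2.309, 0.003]
force: [0.2, -0.8, -0.8]
finger_gap: 1.001
t 8.77 tcp [ 485.1 -114.2   45.6] yaw -4.6 gap 1.00 F [ 0.2 -0.8 -0.8]
tilt deg [-0.03  0.1 ] j [-0.33  0.54  1.92  0.    0.68  1.32]
turn wz deg -0.3 ; shift after turn, tool cm [0.02 0.01 0.06] before turn [0.02 0.01 0.06]
t: 9.35
tcp_pos: [0.4863, -0.1145, 0.048]
ee_rot: [-2.128, 2.308, -0.003]
force: [0.8, 0.5, -1.9]
finger_gap: 0.579
t 9.35 tcp [ 486.3 -114.5   48. ] yaw -4.6 gap 0.58 F [ 0.8  0.5 -1.9]
tilt deg [0.18 0.04] j [-0.33  0.54  1.91  0.    0.69  1.32]
turn wz deg -0.3 ; shift after turn, tool cm [-0.    0.13  0.3 ] before turn [0.   0.13 0.3 ]
```

```bash
python3 -m creep '[0,0,0,0,0,0,10,0,0,-1.5,0,0,0,10,0,0,-2.5,0,0,0,10,0,0,-2.5,0,0,0,10,0,0,-2.5,0,0,0,10,0,0,0,0,0,0,10]' 40;  python3 plan.py 584.5 324 100 0
python3 - <<'E'
from h import *
f=grab_frame("scene");cv2.imwrite("pics/s5.png",cv2.resize(f[120:260,180:330],None,fx=4,fy=4,interpolation=2))
E
```

```text
t: 9.85
tcp_pos: [0.4844, -0.114, 0.1397]
ee_rot: [2.129, -2.31, -0.006]
force: [0.2, -0.7, -1.4]
finger_gap: 0.575
t 9.85 tcp [ 484.4 -114.   139.7] yaw -4.6 gap 0.58 F [ 0.2 -0.7 -1.4]
tilt deg [-0.15  0.15] j [-0.33  0.38  1.87  0.    0.9   1.32]
turn wz deg -4.6 ; shift after turn, tool cm [-43.8  -10.01   3.97] before turn [-44.46  -6.44   4.05]
```

View pics/s5.png

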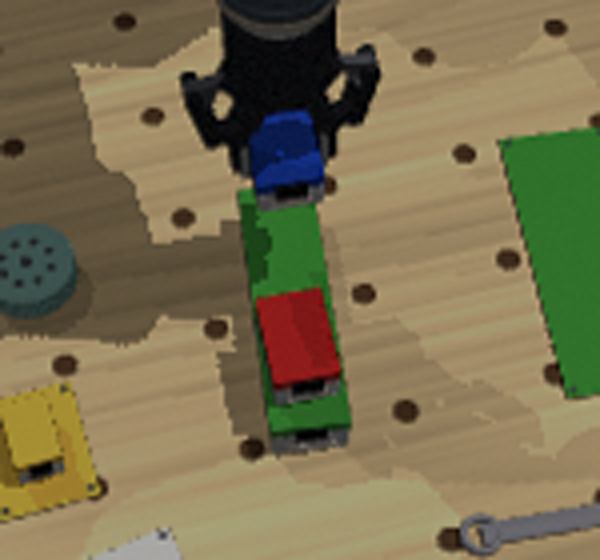

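The blue case is held level at crop (285,155), and the long case and red are undisturbed. On to the blue plate.

```bash
python3 -m creep '[0,0,0,0,0,-4.6,10,-3,-0.7,0,0,0,0,10,-3,-0.7,0,0,0,0,10,-3,-0.7,0,0,0,0,10,-3,-0.7,0,0,0,0,10,-3,-0.7,0,0,0,0,10,-3,-0.7,0,0,0,0,10,-3,-0.7,0,0,0,0,10,-3,-0.7,0,0,0,0,10,-3,-0.7,0,0,0,0,10,-3,-0.7,0,0,0,0,10,-3,-0.7,0,0,0,0,10]' 40;  python3 plan.py 584.5 324 100 0
```

```text
t: 10.9
tcp_pos: [0.5556, 0.2262, 0.1229]
ee_rot: [2.206, -2.215, -0.026]
force: [0.7, 0.0, -2.0]
finger_gap: 0.579
t 10.90 tcp [555.6 226.2 122.9] yaw -0.2 gap 0.58 F [ 0.7  0.  -2. ]
tilt deg [-1.29  0.04] j [0.31 0.57 1.59 0.01 0.99 1.88]
turn wz deg -0.2 ; shift after turn, tool cm [-9.78 -2.89  2.29] before turn [-9.79 -2.9   2.23]
```

```bash
python3 -m creep '[-2.5,-0.8,0,1.2,0,0,10,-2.5,-0.8,0,0,0,0,10,-2.5,-0.8,0.5,0,0,0,10,-1.5,-0.5,0.5,0,0,0,10,0,0,0,0,0,0,10]' 40;  python3 plan.py 584.5 324 50 0
```

```text
t: 11.32
tcp_pos: [0.5825, 0.3255, 0.1031]
ee_rot: [2.217, -2.215, -0.008]
force: [0.9, -0.0, -3.1]
finger_gap: 0.574
t 11.32 tcp [582.5 325.5 103.1] yaw 0.0 gap 0.57 F [ 0.9 -0.  -3.1]
tilt deg [-0.51 -0.11] j [0.44 0.7  1.41 0.   1.03 2.01]
turn wz deg 0.0 ; shift after turn, tool cm [ 0.15 -0.2   5.31] before turn [ 0.14 -0.24  5.31]
```

```bash
python3 -m creep '[0.15,-0.2,1.5,0.5,-0.1,0,10,0,0,2,0,0,0,10,0,0,2,0,0,0,10,0,0,1.2,0,0,0,10,0,0,0,0,0,0,10]' 40;  python3 plan.py 584.5 324 13 0
```

```text
t: 11.73
tcp_pos: [0.5814, 0.322, 0.0274]
ee_rot: [2.219, -2.214, -0.003]
force: [-0.9, -0.6, -1.5]
finger_gap: 0.577
t 11.73 tcp [581.4 322.   27.4] yaw 0.1 gap 0.58 F [-0.9 -0.6 -1.5]
tilt deg [-0.36 -0.2 ] j [ 0.44  0.8   1.45 -0.    0.9   2.  ]
turn wz deg 0.1 ; shift after turn, tool cm [-0.2  -0.31  1.44] before turn [-0.21 -0.32  1.44]
```

```bash
python3 -m creep '[-0.2,-0.31,0.7,0.3,-0.2,0,10,0,0,0.5,0,0,0,10,0,0,0,0,0,0,10]' 40;  python3 plan.py 584.5 324 13 0
```

```text
t: 11.98
tcp_pos: [0.5846, 0.3231, 0.0144]
ee_rot: [2.222, -2.219, -0.001]
force: [-0.8, 0.5, -2.7]
finger_gap: 0.581
t 11.98 tcp [584.6 323.1  14.4] yaw 0.1 gap 0.58 F [-0.8  0.5 -2.7]
tilt deg [-0.08 -0.01] j [0.44 0.82 1.45 0.   0.88 2.  ]
turn wz deg 0.1 ; shift after turn, tool cm [-0.09  0.01  0.14] before turn [-0.09  0.01  0.14]
```

```bash
python3 -m creep '[-0.09,0,0.15,0,0,0,10,0,0,0,0,0,0,10]' 40; python3 plan.py 584.5 324 13 0;  python3 -m creep '[0,0,0,0,0,0,70,0,0,0,0,0,0,100,0,0,0,0,0,0,100,0,0,0,0,0,0,100,0,0,0,0,0,0,100,0,0,-1,0,0,0,100,0,0,-2,0,0,0,100,0,0,-3,0,0,0,100,0,0,-3,0,0,0,100,0,0,-3,0,0,0,100,0,0,0,0,0,0,100]' 40
python3 plan.py 586.8 -132.7 130 -3.6
python3 - <<'E'
from h import *
for n in("scene","top"):
    f=grab_frame(n);cv2.imwrite(f"pics/{n}6.png",f);report(f,n,['blue','red'])
E
```

```text
t: 12.15
tcp_pos: [0.5853, 0.3242, 0.0138]
ee_rot: [-2.223, 2.22, 0.001]
force: [-0.3, -0.0, -2.0]
finger_gap: 0.579
t 12.15 tcp [585.3 324.2  13.8] yaw 0.1 gap 0.58 F [-0.3 -0.  -2. ]
tilt deg [-0.    0.02] j [0.44 0.82 1.44 0.   0.88 2.01]
turn wz deg 0.1 ; shift after turn, tool cm [0.02 0.08 0.08] before turn [0.01 0.08 0.08]
t: 13.07
tcp_pos: [0.5857, 0.3244, 0.1441]
ee_rot: [-2.221, 2.218, -0.001]
force: [-0.3, 0.9, 1.0]
finger_gap: 0.999
t 13.07 tcp [585.7 324.4 144.1] yaw 0.1 gap 1.00 F [-0.3  0.9  1. ]
tilt deg [0.15 0.09] j [0.44 0.65 1.39 0.   1.09 2.01]
turn wz deg 3.7 ; shift after turn, tool cm [45.62 -2.98  1.41] before turn [ 4.572e+01 -4.000e-02  1.340e+00]
scene blue px [392. 181.] (0.004, [580.0, 327.2, 107.2, 80.2, 0.6]) (0.04, [600.5, 307.4, 103.8, 77.7, 0.6]) (0.075, [620.4, 288.2, 100.5, 75.2, 0.6]) (0.105, [637.5, 271.7, 97.7, 73.1, 0.6])
scene red px [254. 204.] (0.004, [547.4, -122.1, 82.3, 52.0, -4.2]) (0.04, [568.8, -127.7, 79.7, 50.4, -4.2]) (0.075, [589.7, -133.2, 77.2, 48.8, -4.2]) (0.105, [607.7, -137.8, 75.0, 47.4, -4.2])
scene red px [372. 142.] (0.004, [418.1, 328.9, 100.9, 76.6, 5.3]) (0.04, [443.7, 309.0, 97.8, 74.2, 5.3]) (0.075, [468.5, 289.8, 94.7, 71.9, 5.3]) (0.105, [489.8, 273.2, 92.0, 69.9, 5.3])
top blue px [117. 196.] (0.004, [584.3, 324.4, 94.2, 75.4, 0.5]) (0.04, [578.2, 313.1, 91.7, 73.4, 0.5]) (0.075, [572.2, 302.1, 89.3, 71.5, 0.5]) (0.105, [567.1, 292.6, 87.2, 69.8, 0.5])
top red px [116. 241.] (0.004, [419.8, 314.3, 99.6, 48.7, 8.0]) (0.04, [418.0, 303.3, 96.9, 47.4, 8.0]) (0.075, [416.3, 292.5, 94.4, 46.1, 8.0]) (0.105, [414.8, 283.3, 92.2, 45.1, 8.0])
top red px [248. 190.] (0.004, [598.9, -134.2, 78.3, 51.3, -3.6]) (0.04, [592.4, -133.4, 76.2, 49.9, -3.6]) (0.075, [586.0, -132.7, 74.2, 48.6, -3.6]) (0.105, [580.6, -132.0, 72.5, 47.5, -3.6])
```

View pics/scene6.png

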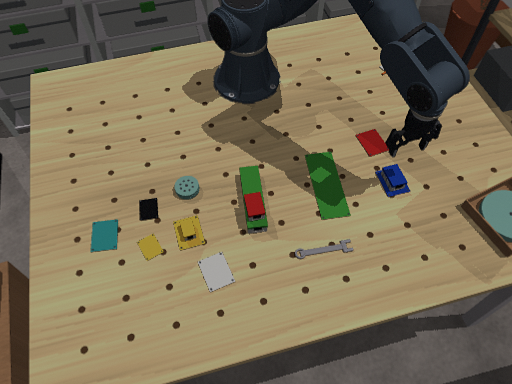

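The blue case is centred on its plate at (392,180). Red is still on the long case at (254,204), with pose (587,-132.9) mm and -3.6°.

```bash
python3 -m creep '[0,0,0,0,0,3.7,100,3.5,-0.2,0,0,0,0,100,3.5,-0.2,0,0,0,0,100,3.5,-0.2,0,0,0,0,100,3.5,-0.2,0,0,0,0,100,3.5,-0.2,0,0,0,0,100,3.5,-0.2,0,0,0,0,100,3.5,-0.2,0,0,0,0,100,3.5,-0.2,0,0,0,0,100,3.5,-0.2,0,0,0,0,100,3.5,-0.2,0,0,0,0,100,3.5,-0.2,0,0,0,0,100]' 40;  python3 plan.py 587 -132.9 130 -3.6
```

```text
t: 14.17
tcp_pos: [0.5712, -0.0728, 0.1259]
ee_rot: [2.144, -2.269, -0.025]
force: [0.8, 0.8, -0.1]
finger_gap: 1.004
t 14.17 tcp [571.2 -72.8 125.9] yaw -3.3 gap 1.00 F [ 0.8  0.8 -0.1]
tilt deg [-1.45 -0.1 ] j [-0.2   0.53  1.66 -0.01  0.98  1.43]
turn wz deg 0.3 ; shift after turn, tool cm [ 5.9  -1.95 -0.41] before turn [ 5.91 -1.91 -0.44]
```

```bash
python3 -m creep '[2.2,-0.7,0,1.4,0,0.3,100,2,-0.7,0,0,0,0,100,1.3,-0.4,0,0,0,0,100,0,0,0,0,0,0,100]' 40;  python3 plan.py 587 -132.9 80 -3.6
python3 - <<'E'
from h import *
f=grab_frame("scene");cv2.imwrite("pics/s7.png",cv2.resize(f[120:260,180:330],None,fx=4,fy=4,interpolation=2))
E
```

```text
t: 14.5
tcp_pos: [0.5827, -0.1376, 0.1212]
ee_rot: [2.139, -2.291, -0.006]
force: [0.6, 0.0, 0.3]
finger_gap: 0.998
t 14.50 tcp [ 582.7 -137.6  121.2] yaw -3.9 gap 1.00 F [0.6 0.  0.3]
tilt deg [-0.44 -0.12] j [-0.31  0.57  1.61 -0.01  0.97  1.33]
turn wz deg -0.3 ; shift after turn, tool cm [-0.5  -0.4   4.12] before turn [-0.51 -0.43  4.12]
```

View pics/s7.png

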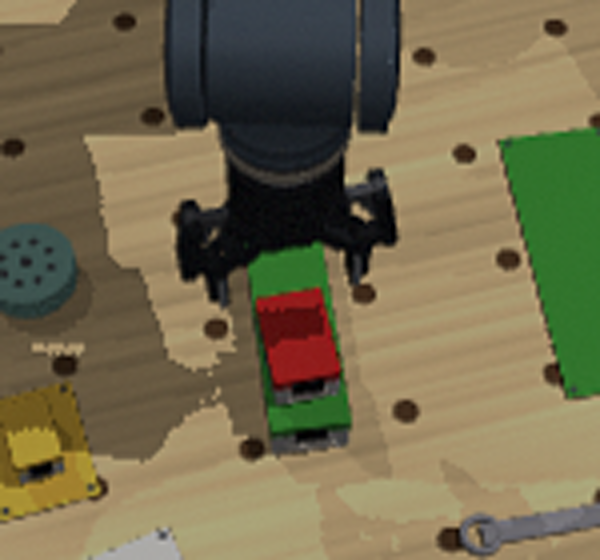

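The fingers, at crop (215,290) and (355,270), straddle the red lid at (298,340). Descending with a small correction.

```bash
python3 -m creep '[-0.5,-0.4,1,0.4,-0.1,-0.2,100,0,0,1.8,0,0,0,100,0,0,1.8,0,0,0,100,0,0,1.5,0,0,0,100,0,0,0.7,0,0,0,100,0,0,0,0,0,0,100]' 40;  python3 plan.py 587 -132.9 45 -3.6
```

```text
t: 15.05
tcp_pos: [0.5861, -0.1226, 0.0462]
ee_rot: [2.156, -2.284, -0.006]
force: [-1.1, 0.4, 0.5]
finger_gap: 1.0
t 15.05 tcp [ 586.1 -122.6   46.2] yaw -3.3 gap 1.00 F [-1.1  0.4  0.5]
tilt deg [-0.17  0.12] j [-0.28  0.68  1.64  0.    0.83  1.34]
turn wz deg 0.3 ; shift after turn, tool cm [ 1.02 -0.15  0.12] before turn [ 1.02 -0.15  0.12]
```

```bash
python3 -m creep '[1.0,-0.1,0.1,0,0,0.2,100,0,0,0,0,0,0,100,0,0,0,0,0,0,100]' 40;  python3 plan.py 587 -132.9 45 -3.6
```

```text
t: 15.3
tcp_pos: [0.5869, -0.1315, 0.0454]
ee_rot: [2.155, -2.286, -0.006]
force: [-0.2, -0.1, -0.7]
finger_gap: 0.999
t 15.30 tcp [ 586.9 -131.5   45.4] yaw -3.4 gap 1.00 F [-0.2 -0.1 -0.7]
tilt deg [-0.17  0.14] j [-0.3   0.68  1.64  0.    0.83  1.33]
turn wz deg 0.2 ; shift after turn, tool cm [ 0.14 -0.02  0.04] before turn [ 0.14 -0.02  0.04]
```

```bash
python3 -m creep '[0.14,0,0,0,0,0,100,0,0,0,0,0,0,30,0,0,0,0,0,0,30,0,0,0,0,0,0,30,0,0,0,0,0,0,30,0,0,0,0,0,0,30,0,0,0,0,0,0,30,0,0,0,0,0,0,30]' 40;  python3 plan.py 587 -132.9 45 -3.6; python3 -m creep '[0,0,0,0,0,0,10,0,0,-1.5,0,0,0,10,0,0,-2.5,0,0,0,10,0,0,-2.5,0,0,0,10,0,0,-2.5,0,0,0,10,0,0,0,0,0,0,10]' 40;  python3 plan.py 418.3 328.7 100 5.8
python3 - <<'E'
from h import *
f=grab_frame("scene");cv2.imwrite("pics/s8.png",cv2.resize(f[120:260,180:330],None,fx=4,fy=4,interpolation=2))
E
```

```text
t: 15.97
tcp_pos: [0.5879, -0.1337, 0.0478]
ee_rot: [-2.153, 2.286, 0.001]
force: [-0.8, 0.7, -0.5]
finger_gap: 0.577
t 15.97 tcp [ 587.9 -133.7   47.8] yaw -3.4 gap 0.58 F [-0.8  0.7 -0.5]
tilt deg [0.04 0.08] j [-0.3   0.68  1.63  0.    0.83  1.33]
turn wz deg 0.2 ; shift after turn, tool cm [-0.07  0.09  0.28] before turn [-0.07  0.09  0.28]
t: 16.47
tcp_pos: [0.5863, -0.1333, 0.1388]
ee_rot: [2.153, -2.286, -0.009]
force: [-0.3, 0.3, -1.6]
finger_gap: 0.574
t 16.47 tcp [ 586.3 -133.3  138.8] yaw -3.4 gap 0.57 F [-0.3  0.3 -1.6]
tilt deg [-0.3   0.19] j [-0.3   0.55  1.59  0.    1.01  1.33]
turn wz deg -9.2 ; shift after turn, tool cm [-47.66  12.04   3.88] before turn [-45.1   19.5    4.12]
```

View pics/s8.png

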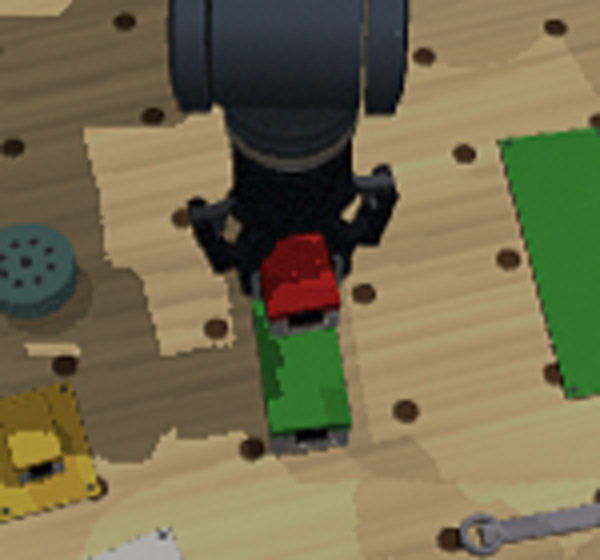

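Red is held level at crop (300,275) and the long case has stayed put. Moving to the red plate.

```bash
python3 -m creep '[0,0,0,0,0,-4.6,10,0,0,0,0,0,-4.6,10,-3.4,0.8,0,0,0,0,10,-3.4,0.8,0,0,0,0,10,-3.4,0.8,0,0,0,0,10,-3.4,0.8,0,0,0,0,10,-3.4,0.8,0,0,0,0,10,-3.4,0.8,0,0,0,0,10,-3.4,0.8,0,0,0,0,10,-3.4,0.8,0,0,0,0,10,-3.4,0.8,0,0,0,0,10,-3.4,0.8,0,0,0,0,10]' 40;  python3 plan.py 418.3 328.7 100 5.8
```

```text
t: 17.52
tcp_pos: [0.4588, 0.204, 0.1255]
ee_rot: [2.319, -2.098, -0.031]
force: [0.2, -0.2, -1.7]
finger_gap: 0.578
t 17.52 tcp [458.8 204.  125.5] yaw 5.7 gap 0.58 F [ 0.2 -0.2 -1.7]
tilt deg [-1.38  0.15] j [0.32 0.42 1.86 0.01 0.89 1.78]
turn wz deg -0.1 ; shift after turn, tool cm [-12.82   2.76   2.55] before turn [-12.8    2.72   2.68]
```

```bash
python3 -m creep '[-3.2,0.7,0,1.3,0.1,0,10,-3.2,0.7,0,0,0,0,10,-2.8,0.6,0,0,0,0,10,-1.5,0.3,0,0,0,0,10,-1,0.2,0,0,0,0,10,0,0,0,0,0,0,10,0,0,0,0,0,0,10]' 40;  python3 plan.py 418.3 328.7 50 5.8
```

```text
t: 18.1
tcp_pos: [0.4129, 0.3266, 0.1184]
ee_rot: [2.331, -2.095, -0.01]
force: [0.5, 0.3, -2.1]
finger_gap: 0.575
t 18.10 tcp [412.9 326.6 118.4] yaw 6.1 gap 0.57 F [ 0.5  0.3 -2.1]
tilt deg [-0.58 -0.09] j [0.58 0.46 1.81 0.01 0.88 2.04]
turn wz deg 0.3 ; shift after turn, tool cm [-0.15 -0.56  6.84] before turn [-0.15 -0.63  6.84]
```

```bash
python3 -m creep '[-0.15,-0.55,1.5,0.5,0,0.3,10,0,0,2,0,0,0,10,0,0,2,0,0,0,10,0,0,2,0,0,0,10,0,0,1,0,0,0,10,0,0,0,0,0,0,10]' 40;  python3 plan.py 418.3 328.7 13 5.8
```

```text
t: 18.6
tcp_pos: [0.421, 0.3228, 0.0294]
ee_rot: [2.323, -2.112, 0.001]
force: [0.7, -0.1, -2.0]
finger_gap: 0.577
t 18.60 tcp [421.  322.8  29.4] yaw 5.5 gap 0.58 F [ 0.7 -0.1 -2. ]
tilt deg [-0.05 -0.08] j [ 0.57  0.61  1.84 -0.    0.69  2.04]
turn wz deg -0.3 ; shift after turn, tool cm [-0.62  0.21  1.64] before turn [-0.62  0.21  1.64]
```

```bash
python3 -m creep '[-0.6,0.2,0.7,0,0,-0.2,10,0,0,0.5,0,0,0,10,0,0,0,0,0,0,10]' 40;  python3 plan.py 418.3 328.7 13 5.8
```

```text
t: 18.85
tcp_pos: [0.4194, 0.3281, 0.0175]
ee_rot: [2.326, -2.111, 0.001]
force: [-0.6, 0.7, -1.9]
finger_gap: 0.581
t 18.85 tcp [419.4 328.1  17.5] yaw 5.6 gap 0.58 F [-0.6  0.7 -1.9]
tilt deg [-0.01 -0.07] j [ 0.58  0.64  1.83 -0.    0.67  2.05]
turn wz deg -0.2 ; shift after turn, tool cm [-0.08  0.1   0.45] before turn [-0.08  0.1   0.45]
```

```bash
python3 -m creep '[-0.08,0.1,0.4,0,0,0,10,0,0,0,0,0,0,10]' 40; python3 plan.py 418.3 328.7 13 5.8;  python3 -m creep '[0,0,0,0,0,0,70,0,0,0,0,0,0,100,0,0,0,0,0,0,100,0,0,0,0,0,0,100,0,0,0,0,0,0,100,0,0,-1,0,0,0,100,0,0,-2,0,0,0,100,0,0,-3,0,0,0,100,0,0,-3,0,0,0,100,0,0,-3,0,0,0,100,0,0,0,0,0,0,100]' 40
python3 - <<'E'
from h import *
for n in("scene","top"):
    f=grab_frame(n);cv2.imwrite(f"pics/{n}9.png",f);report(f,n,['green','red'])
E
python3 plan.py 535 -123.8 130 -9
```

```text
t: 19.02
tcp_pos: [0.4187, 0.3292, 0.0141]
ee_rot: [-2.326, 2.111, -0.002]
force: [-0.6, -0.6, -2.4]
finger_gap: 0.579
t 19.02 tcp [418.7 329.2  14.1] yaw 5.6 gap 0.58 F [-0.6 -0.6 -2.4]
tilt deg [ 0.07 -0.01] j [ 0.58  0.64  1.83 -0.    0.66  2.05]
turn wz deg -0.2 ; shift after turn, tool cm [0.05 0.05 0.11] before turn [0.05 0.05 0.11]
t: 19.93
tcp_pos: [0.4186, 0.3294, 0.1435]
ee_rot: [-2.326, 2.109, -0.002]
force: [0.9, -0.2, 0.5]
finger_gap: 0.999
scene green px [253. 197.] (0.004, [514.8, -117.7, 225.3, 60.4, -8.2]) (0.04, [537.4, -123.5, 218.2, 58.5, -8.2]) (0.075, [559.3, -129.1, 211.3, 56.7, -8.2]) (0.105, [578.0, -133.9, 205.4, 55.1, -8.2])
scene green px [326. 186.] (0.004, [535.9, 119.3, 246.9, 88.2, -7.2]) (0.04, [557.7, 106.1, 239.1, 85.4, -7.2]) (0.075, [579.0, 93.2, 231.5, 82.7, -7.2]) (0.105, [597.2, 82.2, 225.1, 80.4, -7.2])
scene red px [372. 142.] (0.004, [412.2, 333.1, 111.8, 86.1, 5.3]) (0.04, [438.0, 313.1, 108.3, 83.4, 5.3]) (0.075, [463.0, 293.7, 104.8, 80.7, 5.3]) (0.105, [484.5, 277.1, 101.9, 78.5, 5.3])
top green px [245. 208.] (0.004, [540.2, -123.6, 224.2, 59.7, -8.1]) (0.04, [535.2, -123.1, 218.3, 58.2, -8.1]) (0.075, [530.4, -122.7, 212.6, 56.6, -8.1]) (0.105, [526.2, -122.3, 207.6, 55.3, -8.1])
top green px [174. 205.] (0.004, [541.3, 119.0, 235.6, 89.5, -7.3]) (0.04, [536.3, 113.1, 229.4, 87.1, -7.3]) (0.075, [531.4, 107.3, 223.4, 84.8, -7.3]) (0.105, [527.2, 102.4, 218.2, 82.9, -7.3])
top red px [113. 241.] (0.004, [418.3, 327.5, 99.2, 75.6, 5.3]) (0.04, [416.5, 316.1, 96.6, 73.6, 5.3]) (0.075, [414.8, 305.0, 94.0, 71.7, 5.3]) (0.105, [413.4, 295.5, 91.9, 70.0, 5.3])
t 20.03 tcp [417.  328.3 139.2] yaw 5.6 gap 1.00 F [-0.   0.2 -0.1]
tilt deg [-0.12 -0.14] j [ 0.58  0.43  1.78 -0.    0.93  2.05]
turn wz deg 14.6 ; shift after turn, tool cm [ 42.81 -18.73   0.92] before turn [46.15 -7.34  1.01]
```

View pics/scene9.png

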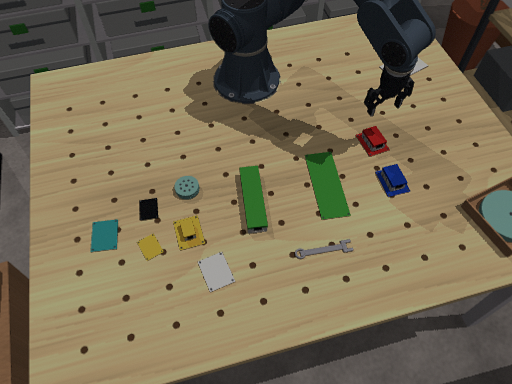

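Red is centred on its plate at (374,140). The long case is now bare at (253,198), with pose (536,-123.3) mm and -8.1°. I'll go there now.

```bash
python3 -m creep '[0,0,0,0,0,6.9,100,0,0,0,0,0,6.9,100,3.4,-1.5,0,0,0,0,100,3.4,-1.5,0,0,0,0,100,3.4,-1.5,0,0,0,0,100,3.4,-1.5,0,0,0,0,100,3.4,-1.5,0,0,0,0,100,3.4,-1.5,0,0,0,0,100,3.4,-1.5,0,0,0,0,100,3.4,-1.5,0,0,0,0,100,3.4,-1.5,0,0,0,0,100,3.4,-1.5,0,0,0,0,100]' 40;  python3 plan.py 536 -123.3 130 -8.1
```

```text
t: 21.03
tcp_pos: [0.5067, -0.0423, 0.1288]
ee_rot: [2.037, -2.366, -0.016]
force: [0.5, 0.1, 0.4]
finger_gap: 1.0
t 21.03 tcp [506.7 -42.3 128.8] yaw -8.6 gap 1.00 F [0.5 0.1 0.4]
tilt deg [-1.22 -0.28] j [-0.17  0.42  1.84 -0.01  0.9   1.56]
turn wz deg -0.5 ; shift after turn, tool cm [ 7.61 -4.05 -0.12] before turn [ 7.58 -4.1  -0.14]
```

```bash
python3 -m creep '[2.4,-1.4,0,1.2,-0.3,-0.4,100,2.2,-1.2,0,0,0,0,100,1.5,-0.8,0,0,0,0,100,0.8,-0.3,0,0,0,0,100,0,0,0,0,0,0,100,0,0,0,0,0,0,100]' 40;  python3 plan.py 536 -123.3 60 -8.1
python3 - <<'E'
from h import *
f=grab_frame("scene");cv2.imwrite("pics/s10.png",cv2.resize(f[120:260,180:330],None,fx=4,fy=4,interpolation=2))
E
```

```text
t: 21.53
tcp_pos: [0.531, -0.1257, 0.1223]
ee_rot: [2.044, -2.376, -0.009]
force: [-0.3, 0.0, -0.4]
finger_gap: 1.001
t 21.53 tcp [ 531.  -125.7  122.3] yaw -8.6 gap 1.00 F [-0.3  0.  -0.4]
tilt deg [-0.51 -0.02] j [-0.32  0.48  1.75 -0.    0.91  1.41]
turn wz deg -0.5 ; shift after turn, tool cm [-0.31 -0.47  6.23] before turn [-0.33 -0.52  6.23]
```

View pics/s10.png

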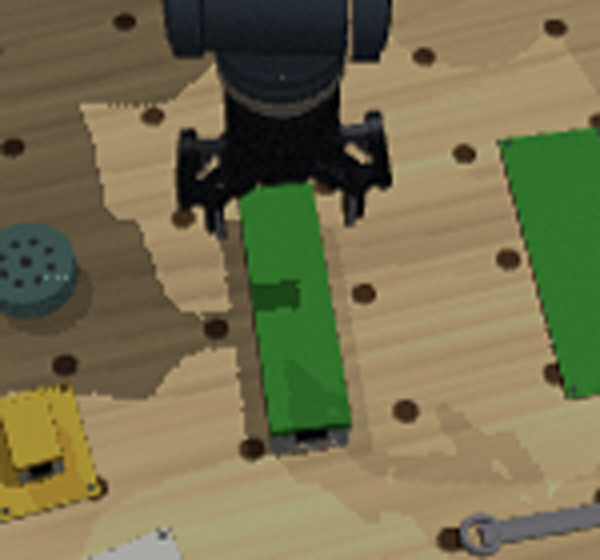

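The fingers, at crop (215,215) and (352,200), are just wider than the bare green lid at (295,310). I'll go down to 60 mm, check, then go lower.

```bash
python3 -m creep '[-0.3,-0.45,1.5,0.5,0,-0.4,100,0,0,1.8,0,0,0,100,0,0,1.5,0,0,0,100,0,0,0.8,0,0,0,100,0,0,0,0,0,0,100,0,0,0,0,0,0,100]' 40;  python3 plan.py 536 -123.3 5 -8.1
```

```text
t: 22.08
tcp_pos: [0.5346, -0.1164, 0.0647]
ee_rot: [2.065, -2.366, -0.0]
force: [0.7, -0.4, 1.3]
finger_gap: 1.004
t 22.08 tcp [ 534.6 -116.4   64.7] yaw -7.8 gap 1.00 F [ 0.7 -0.4  1.3]
tilt deg [-0.06 -0.05] j [-0.3   0.57  1.78 -0.    0.79  1.41]
turn wz deg 0.3 ; shift after turn, tool cm [ 0.67 -0.24  5.97] before turn [ 0.66 -0.24  5.97]
```

```bash
python3 -m creep '[0.6,-0.2,0,0,0,0.2,100,0,0,0,0,0,0,100,0,0,0,0,0,0,100]' 40;  python3 plan.py 536 -123.3 5 -8.1
```

```text
t: 22.33
tcp_pos: [0.5366, -0.1225, 0.0665]
ee_rot: [2.063, -2.369, 0.003]
force: [-0.1, -0.1, 0.3]
finger_gap: 1.001
t 22.33 tcp [ 536.6 -122.5   66.5] yaw -7.9 gap 1.00 F [-0.1 -0.1  0.3]
tilt deg [ 0.05 -0.08] j [-0.31  0.57  1.77 -0.    0.79  1.4 ]
turn wz deg 0.2 ; shift after turn, tool cm [0.08 0.05 6.15] before turn [0.08 0.06 6.15]
```

```bash
python3 -m creep '[0.05,0,1.2,0,0,0,100,0,0,1.2,0,0,0,100,0,0,1.2,0,0,0,100,0,0,1,0,0,0,100,0,0,0.8,0,0,0,100,0,0,0.3,0,0,0,100,0,0,0,0,0,0,100]' 40;  python3 plan.py 536 -123.3 7 -8.1
```

```text
t: 22.92
tcp_pos: [0.5367, -0.1237, 0.004]
ee_rot: [-2.061, 2.37, -0.004]
force: [-0.3, -0.0, -0.0]
finger_gap: 1.001
t 22.92 tcp [ 536.7 -123.7    4. ] yaw -8.0 gap 1.00 F [-0.3 -0.  -0. ]
tilt deg [ 0.12 -0.1 ] j [-0.31  0.68  1.79 -0.    0.67  1.4 ]
turn wz deg 0.1 ; shift after turn, tool cm [-0.03  0.08 -0.3 ] before turn [-0.03  0.08 -0.3 ]
```

```bash
python3 -m creep '[0,0,-0.2,0,0,0,100,0,0,0,0,0,0,40,0,0,0,0,0,0,40,0,0,0,0,0,0,40,0,0,0,0,0,0,40,0,0,0,0,0,0,40,0,0,0,0,0,0,40,0,0,0,0,0,0,10]' 70;  python3 plan.py 536 -123.3 7 -8.1; python3 -m creep '[0,0,-1,0,0,0,10,0,0,-1.5,0,0,0,10,0,0,-2,0,0,0,10,0,0,-2,0,0,0,10,0,0,-1,0,0,0,10,0,0,0,0,0,0,10]' 70;  python3 plan.py 535.6 119.3 60 -7.2
python3 - <<'E'
from h import *
f=grab_frame("scene");cv2.imwrite("pics/s11.png",cv2.resize(f[120:260,180:330],None,fx=4,fy=4,interpolation=2))
E
```

```text
t: 23.58
tcp_pos: [0.5365, -0.1236, 0.0069]
ee_rot: [-2.062, 2.37, -0.004]
force: [-0.0, 0.6, -5.5]
finger_gap: 0.69
t 23.58 tcp [ 536.5 -123.6    6.9] yaw -8.0 gap 0.69 F [-0.   0.6 -5.5]
tilt deg [ 0.12 -0.1 ] j [-0.31  0.68  1.79 -0.    0.67  1.4 ]
turn wz deg 0.1 ; shift after turn, tool cm [-0.02  0.06 -0.01] before turn [-0.02  0.06 -0.01]
t: 24.08
tcp_pos: [0.535, -0.1231, 0.086]
ee_rot: [2.061, -2.369, -0.001]
force: [0.3, 0.1, -5.0]
finger_gap: 0.688
t 24.08 tcp [ 535.  -123.1   86. ] yaw -8.0 gap 0.69 F [ 0.3  0.1 -5. ]
tilt deg [-0.09 -0.04] j [-0.31  0.54  1.77 -0.    0.83  1.4 ]
turn wz deg -0.8 ; shift after turn, tool cm [-24.05   2.98   2.6 ] before turn [-24.01   3.3    2.59]
```

View pics/s11.png

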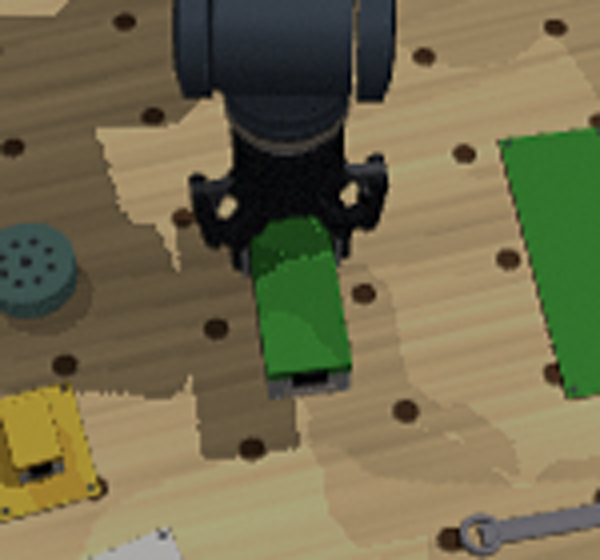

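The long case is lifted and looks level at crop (300,300), and it is off the bench. Moving to the green plate.

```bash
python3 -m creep '[-2,0.3,0,0,0,-0.8,10,-2.8,0.3,0,0,0,0,10,-2.8,0.3,0,0,0,0,10,-2.8,0.3,0,0,0,0,10,-2.8,0.3,0,0,0,0,10,-2.8,0.3,0,0,0,0,10,-2.5,0.3,0,0,0,0,10,-2,0.3,0,0,0,0,10,-1,0.2,0,0,0,0,10,0,0,0,0,0,0,10,0,0,0,0,0,0,10]' 70;  python3 plan.py 535.6 119.3 60 -7.2
```

```text
t: 25.05
tcp_pos: [0.5308, 0.1021, 0.0746]
ee_rot: [2.068, -2.349, -0.014]
force: [1.1, -0.4, -4.3]
finger_gap: 0.693
t 25.05 tcp [530.8 102.1  74.6] yaw -7.3 gap 0.69 F [ 1.1 -0.4 -4.3]
tilt deg [-0.85 -0.07] j [0.1  0.55 1.79 0.   0.82 1.8 ]
turn wz deg -0.1 ; shift after turn, tool cm [-1.77 -0.26  1.46] before turn [-1.77 -0.28  1.45]
```

```bash
python3 -m creep '[-1.2,-0.2,0,0.8,-0.1,0,10,-0.5,0,0,0,0,0,10,0,0,0.8,0,0,0,10,0,0,1,0,0,0,10,0,0,1,0,0,0,10,0,0,0,0,0,0,10]' 70;  python3 plan.py 535.6 119.3 11 -7.2
```

```text
t: 25.55
tcp_pos: [0.5351, 0.1164, 0.0425]
ee_rot: [2.071, -2.36, 0.001]
force: [-0.4, -0.2, -5.3]
finger_gap: 0.688
t 25.55 tcp [535.1 116.4  42.5] yaw -7.5 gap 0.69 F [-0.4 -0.2 -5.3]
tilt deg [-0.06 -0.11] j [ 0.13  0.61  1.79 -0.    0.74  1.83]
turn wz deg -0.3 ; shift after turn, tool cm [-0.3  -0.01  3.15] before turn [-0.3  -0.02  3.15]
```

```bash
python3 -m creep '[-0.3,0,0.8,0,0,-0.2,10,0,0,0.8,0,0,0,10,0,0,0.6,0,0,0,10,0,0,0,0,0,0,10]' 70;  python3 plan.py 535.6 119.3 11 -7.2
```

```text
t: 25.88
tcp_pos: [0.535, 0.1187, 0.0169]
ee_rot: [2.073, -2.356, -0.001]
force: [-0.9, -1.0, -6.0]
finger_gap: 0.692
t 25.88 tcp [535.  118.7  16.9] yaw -7.3 gap 0.69 F [-0.9 -1.  -6. ]
tilt deg [-0.18 -0.13] j [ 0.13  0.66  1.79 -0.    0.7   1.83]
turn wz deg -0.1 ; shift after turn, tool cm [-0.07 -0.05  0.59] before turn [-0.07 -0.05  0.59]
```

```bash
python3 -m creep '[-0.07,-0.05,0.4,0.1,-0.1,0,10,0,0,0.1,0,0,0,10,0,0,0,0,0,0,10]' 70;  python3 plan.py 535.6 119.3 11 -7.2
```

```text
t: 26.13
tcp_pos: [0.5357, 0.1193, 0.0112]
ee_rot: [2.075, -2.358, -0.0]
force: [-0.8, -0.6, -5.3]
finger_gap: 0.692
t 26.13 tcp [535.7 119.3  11.2] yaw -7.3 gap 0.69 F [-0.8 -0.6 -5.3]
tilt deg [-0.07 -0.03] j [ 0.13  0.67  1.79 -0.    0.69  1.83]
turn wz deg -0.1 ; shift after turn, tool cm [0.   0.01 0.02] before turn [0.   0.01 0.02]
```

```bash
python3 -m creep '[0,0,0,0,0,0,80,0,0,0,0,0,0,100,0,0,0,0,0,0,100,0,0,0,0,0,0,100,0,0,0,0,0,0,100,0,0,-1,0,0,0,100,0,0,-2,0,0,0,100,0,0,-3,0,0,0,100,0,0,-3,0,0,0,100,0,0,-3,0,0,0,100,0,0,-3,0,0,0,100,0,0,0,0,0,0,100]' 70
python3 -m creep '[1.5,2,0,0,0,0,100,1.5,3,0,0,0,0,100,1.5,3,0,0,0,0,100,1.5,3,0,0,0,0,100,1.5,3,0,0,0,0,100,1.5,3,0,0,0,0,100,1,2,0,0,0,0,100,0,0,0,0,0,0,100,0,0,0,0,0,0,100]'
python3 - <<'E'
from h import *
for n in("scene","top"):
    f=grab_frame(n);cv2.imwrite(f"pics/{n}12.png",f);report(f,n,['green'])
    g=f[110:270,100:420] if n=='scene' else f[120:270,80:370]
    cv2.imwrite(f"pics/{n}12c.png",cv2.resize(g,None,fx=2.4,fy=2.4,interpolation=2))
E
```

```text
t: 27.13
tcp_pos: [0.5366, 0.1195, 0.1744]
ee_rot: [-2.073, 2.356, -0.004]
force: [0.8, -0.0, 1.0]
finger_gap: 1.004
t: 27.88
tcp_pos: [0.327, 0.0424, 0.1772]
ee_rot: [-2.067, 2.347, -0.016]
force: [0.0, 0.9, 0.3]
finger_gap: 0.999
scene green px [325. 187.] (0.004, [527.9, 120.2, 263.0, 88.1, -7.1]) (0.04, [550.0, 107.0, 254.7, 85.3, -7.1]) (0.075, [571.5, 94.1, 246.7, 82.6, -7.1]) (0.105, [589.9, 83.0, 239.8, 80.3, -7.1])
top green px [173. 208.] (0.004, [535.4, 119.8, 247.3, 88.3, -7.1]) (0.04, [530.5, 113.9, 240.8, 86.0, -7.1]) (0.075, [525.8, 108.1, 234.4, 83.7, -7.1]) (0.105, [521.8, 103.2, 229.0, 81.8, -7.1])
```

View pics/scene12c.png

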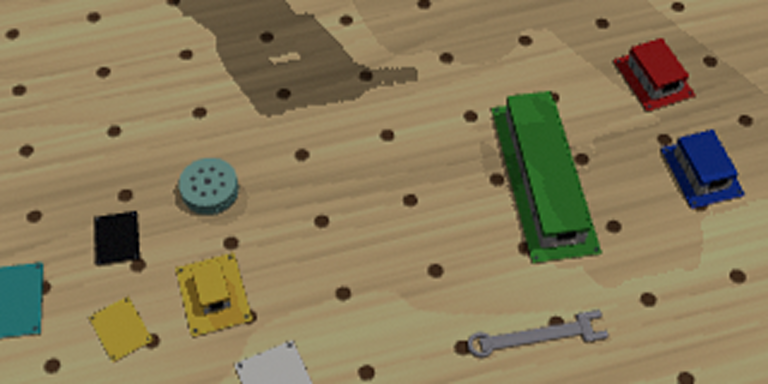

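View pics/top12c.png

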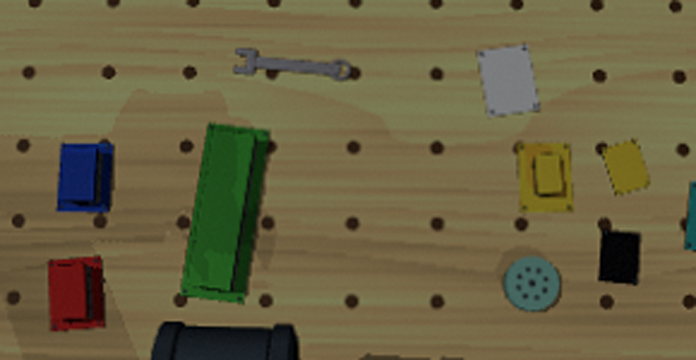

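All four cases stand lid up on their own plates: top crop yellow (547,173), green (225,210), blue (82,177), red (70,293). The discs and spanner look unmoved. I'll measure the lid centres from close crops.

Run:
```python
from h import *
f=cv2.imread("pics/top12.png")
def big(x0,y0,w,h): return cv2.resize(f[y0:y0+h,x0:x0+w],None,fx=8,fy=8,interpolation=2)
a=[big(95,173,40,40),big(92,220,40,40)]
b=[big(288,173,40,40)]
im=np.hstack(a[:2]); im=np.clip(im*1.7,0,255).astype(np.uint8)
im2=np.clip(np.hstack(b)*1.5,0,255).astype(np.uint8)
g=cv2.resize(f[165:250,150:200],None,fx=6,fy=6,interpolation=2)[:,:320]
g=np.clip(g*1.7,0,255).astype(np.uint8)
cv2.imwrite("pics/q1.png",im);cv2.imwrite("pics/q2.png",im2);cv2.imwrite("pics/q3.png",g)
# bystanders
def d(n):
  A=cv2.cvtColor(cv2.imread(f"pics/top0.png"),6);B=cv2.cvtColor(f,6)
  return
for nm,(x0,y0,w,h) in dict(discs=(285,222,34,32),spanner=(172,135,60,24)).items():
  t0=cv2.imread("pics/scene0.png");t1=cv2.imread("pics/scene12.png")
  (x0,y0,w,h)=dict(discs=(170,172,34,30),spanner=(290,236,66,26))[nm]
  r=cv2.matchTemplate(t1[y0-10:y0+h+10,x0-10:x0+w+10],t0[y0:y0+h,x0:x0+w],cv2.TM_CCOEFF_NORMED);_,m,_,l=cv2.minMaxLoc(r);print(nm,'shift px',l[0]-10,l[1]-10,round(m,3))
```

```text
discs shift px 0 0 0.969
spanner shift px 0 0 0.964
```

View pics/q1.png

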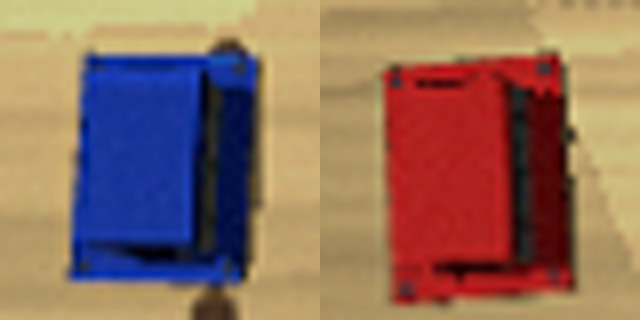

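View pics/q2.png

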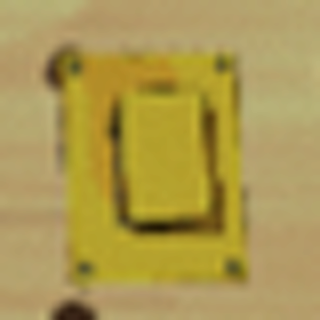

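View pics/q3.png

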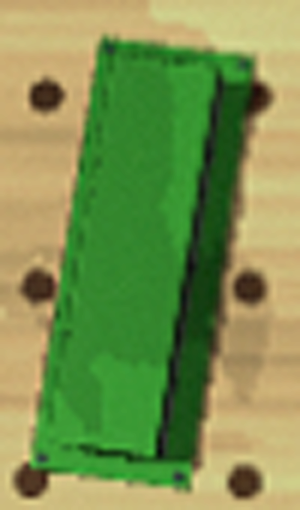

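Run:
```python
from h import *
o=-0.5+0.0625
for nm,c,s,o,z,pl in [('blue',[(88,70),(203,70),(196,245),(80,242)],8,(95,173),.039,(584.5,324)),
 ('red',[(68,84),(188,78),(192,262),(70,268)],8,(92,220),.039,(418.3,328.7)),
 ('yellow',[(122,92),(203,95),(205,215),(128,220)],8,(288,173),.034,(588.5,-335.1)),
 ('green',[(105,48),(220,65),(157,460),(45,447)],6,(150,165),.044,(535.6,119.3))]:
    w=cast('top',(np.array(c)+.5)/s-.5+o,z); r=rect(w); print(nm,r,'mean off',(w.mean(0)*1000-pl).round(1))
```

```text
blue [582.5 322.4  75.   49.5   0.9] mean off [-1.7 -1.6]
red [418.8 328.6  75.9  51.2   3.7] mean off [0.5 0. ]
yellow [ 588.2 -336.    54.6   34.4    1.5] mean off [-0.5 -0.4]
green [534.6 118.5 223.6  65.4  -6.5] mean off [-1.3  0.1]
```

Every lid centre is within about 3 mm of its plate's centre and within about 2° of its direction. The robot touches nothing, so I'm handing in.

Run:
```python
from workcell import ctrl
s=ctrl.observe();print(s['t'],s['qd'].round(3),s['tcp_pos']);ctrl.sign_off()
```

```text
27.9833 [ 0.005  0.022 -0.021  0.001 -0.005 -0.001] [0.32776937 0.04259992 0.17701868]
the job is handed in; nothing more can be done
```

I took the stack apart in the order yellow, blue, red, long green. Each case now stands lid up on the plate of its lid's colour, and I handed the job in at about 28 s.

- **Positions:** the last top view put every lid centre within about 3 mm of its plate's centre and within about 2° of its direction. I read those lid corners by eye from enlarged crops, so expect a millimetre or two of error.
- **Bystanders:** template matching between the first and last scene pictures showed 0 px shift for the discs and the spanner.
- **Lifting:** I lifted the long case only after the blue and red cases were on their plates. The gripper was open and clear of everything at the end.
- **Disagreement:** the long green case's lid measured 65 mm wide instead of 60, an error in reading the corners. Its centre was still only about 1 mm off. No check failed.

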